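# Hang the mould carrier on the cooling rail

### The job

Pull the cabinet drawer open and take out the carrier with the orange tab and brass mould insert. Hook it onto the cooling rail close to the rail's yellow end, then slide it along, without lifting it off the rail, until its hook sits in the middle of the blue band, and let go so that it hangs there freely. Leave the white-tabbed carrier standing in the drawer and do not disturb anything else on the bench.

Things in the scene. Friction and masses are not known exactly. Their poses are not given: they have to be found in the camera images.
- drawer (a joint): the cabinet's only drawer: 0 shut, grows as it is pulled out towards the robot, stop at 0.17 m; it slides stiffly (a few N)
- drawer_handle (a point): middle of the drawer's horizontal steel bar handle: bar 11 mm thick, 120 mm long along this frame's y, 35 mm clear of the drawer's front, 142 mm above the bench and 38 mm below the cabinet's top. Its frame: x points into the cabinet, so the drawer opens along -x
- cabinet_front (a point): blue steel cabinet 280 mm deep (x) x 270 wide (y) x 180 high, front towards -x; origin at the middle of its lower front edge. Grey drawer: inner floor 21 mm above the bench, side walls up to 76 mm, front panel 15 mm thick up to 168 mm. The two carriers stand side by side in its front half
- carrier: the carrier to hang: steel tray 60 x 60 mm, 18 high, with a brass insert (26 high); a stem 12 to 17 mm behind (-x of) its centre rises to a hook, and on top is an orange grip tab 36 (x) x 10 (y) mm, 89 to 124 mm above the underside. 0.2 to 0.45 kg. Origin: centre of its underside; z up, x from the stem to the hook's open side. In the drawer +x points roughly into the cabinet
- carrier_seat (a point): where the rail's axis lies once hung: 75.5 mm above the underside, x = y = 0, 8.5 mm under the peak of the hook's roof, an upside-down V. Hook 20 mm wide along y (the rail's direction), 24 mm between stem and tip (x -12 to +12); tip's end 67 mm above the underside: the rail enters from +x between tip and insert, with the carrier held 15 to 35 mm higher than when hung
- spare: the other carrier, same shape, with a white tab and an aluminium insert; stays in the drawer. Left or right of the orange one
- rail_mid (a point): middle of the cooling rail's axis, 150 mm above the bench: level steel bar 12 mm thick, 360 mm long along this frame's y, on a post of 16 mm at each end, over a drip tray 120 x 400 mm, 18 high. x of the frame points away from the robot
- cap_yellow: yellow ball of 26 mm on the post at one end of the rail, the end at which to hook on; origin at its centre, on the rail's axis
- cap_black: black ball of 26 mm on the post at the rail's other end
- mark: blue band painted around the rail, 40 mm long; origin at its centre on the rail's axis, y along the rail
- mould_a: brass mould plate 160 x 120 x 22 mm with a wire handle, on the hot plate; bystander
- wax: round green wax cake, 64 mm across, 22 high, on the bench; bystander
- scraper: scraper lying on the bench, bystander; origin under its middle
- jar: small jar with a red cap, 60 mm across, 90 high; bystander
- brush: brush lying on the bench; bystander

How it is judged:
By the outcome, as a careful person would: the job done as asked, in the order asked, and still so for the second after the job is handed in, with the robot touching nothing.
It also fails if it takes over 66 s, if anything falls off the work surface, if the arm or the gripper's body presses on something with over 40 N, if the wrist force passes 120 N, or if a joint passes its speed limit or range.

### The arm

A 6-joint arm with a two-finger parallel gripper is mounted at the origin on the work surface. World frame = base frame: x ahead of the robot, y to its left, z up, the work surface at z = 0. Lengths are in mm, angles in rad, forces in N, time in s.
With the tool pointing down it reaches from about 375 to 750 mm from the base axis. Payload 9 kg.
Tool frame: the origin (TCP) lies midway between the tips of the shut fingers; the grasp point (between the pads) lies 19 mm behind it (tcp_to_grasp is the distance from the TCP to the grasp point, in mm); z points along the fingers, y is the direction in which the jaws open and shut (so a half turn about z gives the same grasp; the last joint's range is limited). The gripper opens to 85 mm and grips with 20 to 120 N. Pads are 22 mm wide; open, the fingers measure 114 mm over their backs; the gripper's body (76 mm by 85 mm) begins 54 mm behind the grasp point. The pads swing forward as they close: fully open they stand 13 mm farther back than shut.
Start: joints at [1.127, 0.104, 0.097, 1.564, 0, 1.353], TCP at [134.334, 584.8, 231.331] pointing down, gripper open.
Joint ranges: [-2.99, 2.99], [-0.84, 1.86], [-1.1, 1.16], [-1.84, 2.11], [-1.51, 1.56], [-3.14, 3.14]. Speed limits (rad/s): [2.22, 2.22, 2.57, 3.14, 3.14, 3.14].

### API

Orientations are given as a 3x3 rotation matrix whose columns are the frame's x, y, z axes.
In Python, from rig import observe, capture, close_job, look_for, tcp_to_grasp gives the robot as it stands.
- The arm moves only by the tool play_rows, never from a script. Its argument "deltas" is one flat list of numbers, 7 for each row, row after row: the shift along the tool's x, y, z in m, then the turn, a rotation vector about the tool's x, y, z in degrees, then the gripper's target within -1 to 1 (shut at 1, half-way at 0, fully open at -1). A call has exactly 8 rows; each row shifts and turns the commanded pose from where the row before left it, along the tool's axes as they then stand; what a row does not reach is not made up. A row lasts 1/10 s, in which the tool goes at most 50 mm and 8.59 degrees, less where a joint would pass 70% of its speed; a pose out of reach is approached as far as the arm can. A call is refused whole if a number of a shift passes 0.05 or a number of a turn 8.59, either way. A call with a gripper value outside its range is refused whole. The fingers move at their own pace and stop on an object; the grip force is fixed at half the most. Time passes only in rows, so rows that do not move let the fingers close, or fill a call up. It gives the time, the measured TCP pose, the force and the opening at its end, in the units of the state.
- observe(): the state, without advancing time (a new reading comes with each control period).
- capture(name): name is "scene" or "top"; returns a dict with "frame" (480x640x3 uint8, red, green, blue), "camera_matrix" (3x3 intrinsics, pixels), "world_to_cam" (4x4, takes a point from world to camera coordinates). Camera axes: x right, y down, z forward; pixel columns grow to the right and rows downward; lengths in mm; the calibration is good to about 2 mm. A picture is of the moment at which its call begins. There is no depth.
- close_job(): hands the job in, once; it reports no verdict.
Trained networks look in the newest picture that a camera, given by its name, has taken for a name from the list of things; names that differ only in an ending like _2 or _b are one class to them, and where a whole thing is asked for, a point or a joint stands for the part that bears it (a point fixed in the world has none). Each returns a list of dicts, best first, with "score" (0 to 1); they miss things now and then, are a little off and sometimes report something else, mostly with a low value. They report only what shows in the picture. A call takes as long as a camera call.
- look_for(camera, query): "at" ([x, y, z] in mm, in world coordinates, good to about 4 mm: the middle of the surface that is visible of it).
The state is a dict: "time_s": time; "joint_positions": joint angles; "qvel": joint speeds; "joint_torque": joint torques, N m; "position": TCP position; "ee_rot": TCP orientation; "contact_force": force on the tool from outside, world axes, zero at the start; "moment": the same for the moment, N m; "opening": opening from 0.0 (shut) to 1.0 (fully open).
Only numpy, scipy, OpenCV 4.12 (cv2) and the standard library are available. Lean on these libraries where they do the work, as an engineer would, in place of code of your own. Each camera call takes 0.05 s, during which the arm holds its last target. There are 200 camera calls.

## Working session

There is one attempt and no reset: what is moved stays moved. The work goes in short steps, Python scripts to look and compute and a tool call to move; the robot and the scene stay as the last step left them, time stands still between calls to the robot, and variables do not carry over. Pictures are saved under pics/ and viewed, about 8 in all and at most 12, crops included, and the job is handed in when it is done.

Besides the shell and the picture viewer there is one more tool, called as name(argument=value, ...) on one line, values as JSON. play_rows: Moves the arm, as the interface text tells. Its arguments: {"type":"object","properties":{"deltas":{"type":"array","items":{"type":"number"}}},"required":["deltas"]}

```bash
mkdir -p pics; ls; python3 - <<'E'
from rig import *
import cv2,numpy as np
s=observe();print({k:np.round(v,3).tolist() for k,v in s.items()}, tcp_to_grasp)
for c in("scene","top"):
    d=capture(c);cv2.imwrite(f"pics/{c}0.png",d["frame"][:,:,::-1])
    for q in("drawer_handle","cabinet_front","carrier","spare","rail_mid","cap_yellow","cap_black","mark","wax","jar","scraper","mould_a","brush"):
        print(c,q,[(np.round(r["at"]).tolist(),round(r["score"],2)) for r in look_for(c,q)[:3]])
E
```

```text
pics
{'time_s': 0.0, 'joint_positions': [1.127, 0.105, 0.097, 1.564, 0.0, 1.353], 'qvel': [0.0, -0.0, 0.0, -0.001, 0.0, 0.002], 'joint_torque': [-0.001, -55.694, 50.364, 0.017, -0.001, -0.0], 'position': [134.161, 584.489, 230.549], 'ee_rot': [[-0.975, 0.224, -0.001], [0.224, 0.975, -0.001], [0.0, -0.001, -1.0]], 'contact_force': [1.023, 0.943, 0.171], 'moment': [-0.033, -0.008, -0.015], 'opening': 1.004} 18.700000000000003
scene drawer_handle [([596.0, -224.0, 126.0], 0.74), ([500.0, -497.0, 85.0], 0.46)]
scene cabinet_front [([707.0, -236.0, 181.0], 0.63), ([505.0, 188.0, 152.0], 0.55)]
scene carrier [([659.0, -282.0, 32.0], 0.54)]
scene spare [([500.0, -500.0, 87.0], 0.62)]
scene rail_mid [([505.0, 226.0, 5.0], 0.9)]
scene cap_yellow []
scene cap_black []
scene mark [([338.0, 295.0, 19.0], 0.57), ([508.0, 186.0, 155.0], 0.46)]
scene wax [([338.0, 291.0, 16.0], 0.53)]
scene jar [([501.0, -499.0, 85.0], 0.62), ([709.0, -234.0, 179.0], 0.62)]
scene scraper [([556.0, -636.0, 4.0], 0.67)]
scene mould_a [([770.0, 118.0, 28.0], 0.86)]
scene brush [([419.0, 515.0, 19.0], 0.86)]
top drawer_handle [([608.0, -225.0, 146.0], 0.72)]
top cabinet_front [([729.0, -237.0, 179.0], 0.61)]
top carrier []
top spare [([604.0, -225.0, 144.0], 0.35)]
top rail_mid [([602.0, -230.0, 144.0], 0.65), ([509.0, 227.0, 9.0], 0.58)]
top cap_yellow [([528.0, 396.0, 161.0], 0.63)]
top cap_black [([494.0, 39.0, 156.0], 0.51)]
top mark [([507.0, 187.0, 157.0], 0.65)]
top wax [([347.0, 294.0, 18.0], 0.69)]
top jar [([510.0, 226.0, 10.0], 0.75), ([511.0, -492.0, 94.0], 0.74)]
top scraper [([557.0, -638.0, 2.0], 0.69)]
top mould_a [([772.0, 117.0, 29.0], 0.65)]
top brush [([423.0, 517.0, 20.0], 0.81)]
```

View pics/scene0.png

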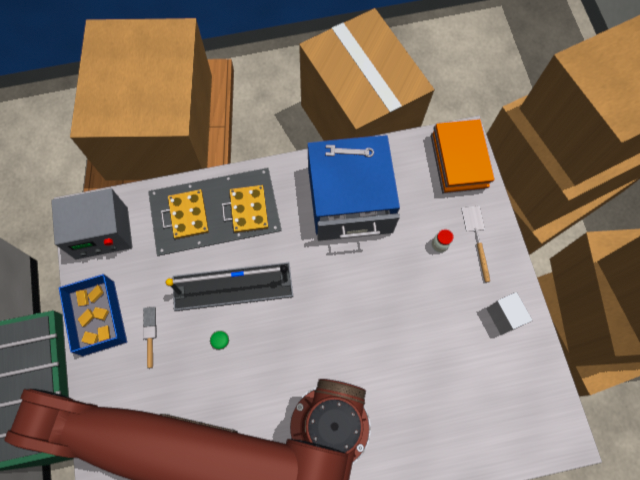

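View pics/top0.png

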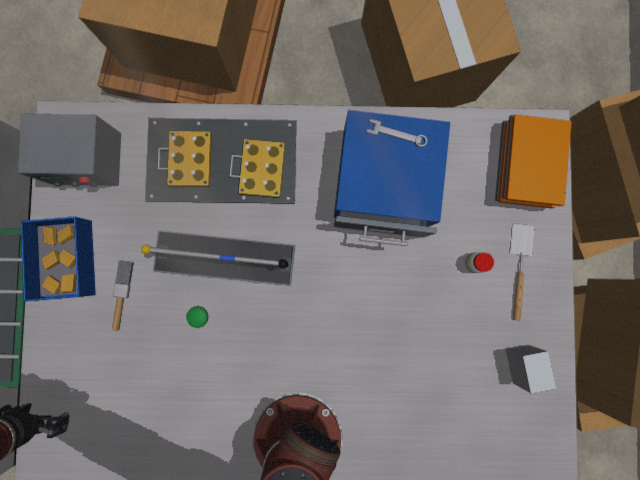

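```bash
cat > h.py <<'E'
from rig import *
import cv2,numpy as np
def px2w(d,uv,z):
    T=d["world_to_cam"];R=T[:3,:3];c=-R.T@T[:3,3]
    r=R.T@np.linalg.solve(d["camera_matrix"],[uv[0],uv[1],1.]);return c+r*(z-c[2])/r[2]
def w2px(d,p):
    q=d["camera_matrix"]@(d["world_to_cam"]@np.r_[p,1])[:3];return q[:2]/q[2]
def tri(d1,u1,d2,u2):
    A=[]
    for d,u in((d1,u1),(d2,u2)):
        P=d["camera_matrix"]@d["world_to_cam"][:3];A+=[u[0]*P[2]-P[0],u[1]*P[2]-P[1]]
    X=np.linalg.svd(np.array(A))[2][-1];return X[:3]/X[3]
def blob(d,lo,hi,box):
    x0,y0,x1,y1=box;h=cv2.cvtColor(d["frame"],cv2.COLOR_RGB2HSV)[y0:y1,x0:x1]
    m=cv2.inRange(h,lo,hi);n,l,st,ce=cv2.connectedComponentsWithStats(m)
    if n<2:return None
    i=1+np.argmax(st[1:,4]);return ce[i]+[x0,y0],st[i,4],(l==i),(x0,y0)
def crop(d,box,k,name):
    x0,y0,x1,y1=box;cv2.imwrite(name,cv2.resize(d["frame"][y0:y1,x0:x1,::-1],None,fx=k,fy=k,interpolation=cv2.INTER_CUBIC))
E
python3 - <<'E'
from h import *
S=capture("scene");T=capture("top")
Y=((20,120,100),(33,255,255));B=((105,150,60),(125,255,255));K=((0,0,0),(180,255,45))
for d,n,b in((S,"s",[(155,270,180,295),(225,262,252,285),(270,255,295,280)]),(T,"t",[(135,235,160,262),(212,248,242,268),(273,252,295,275)])):
    c=-d["world_to_cam"][:3,:3].T@d["world_to_cam"][:3,3];print(n,"cam",c.round())
    for q,(lo,hi),bx,z in zip(("yel","band","blk"),(Y,B,K),b,(152,155,152)):
        r=blob(d,lo,hi,bx);print(q,r and (r[0].round(1),r[1],px2w(d,r[0],z).round(1)))
h=cv2.cvtColor(T["frame"],cv2.COLOR_RGB2HSV)
r=blob(T,(105,150,60),(125,255,255),(320,90,470,240))
# top only
m=cv2.inRange(h,(105,150,60),(125,255,255))
for d,n,bx,k in((S,"s",(300,130,410,260),4),(T,"t",(325,100,460,255),4)): crop(d,bx,k,f"pics/c_{n}.png")
a=cv2.imread("pics/c_s.png");b=cv2.imread("pics/c_t.png");H=max(a.shape[0],b.shape[0])
p=lambda i:cv2.copyMakeBorder(i,0,H-i.shape[0],0,0,0)
o=np.hstack([p(a),p(b)]);print(o.shape);cv2.imwrite("pics/cab.png",cv2.resize(o,None,fx=.8,fy=.8))
E
```

```text
s cam [   3.   62. 1836.]
yel (array([169.2, 281.7]), np.int32(46), array([526. , 400.6, 152. ]))
band (array([237. , 273.5]), np.int32(65), array([506.7, 188. , 155. ]))
blk (array([284. , 271.2]), np.int32(81), array([484.3,  42.4, 152. ]))
t cam [ 471.  -42. 1430.]
yel (array([145.6, 248.9]), np.int32(61), array([526.5, 400.4, 152. ]))
band (array([227. , 257.3]), np.int32(63), array([507.8, 186.5, 155. ]))
blk (array([282.5, 263.4]), np.int32(71), array([494.5,  41.5, 152. ]))
(620, 980, 3)
```

View pics/cab.png

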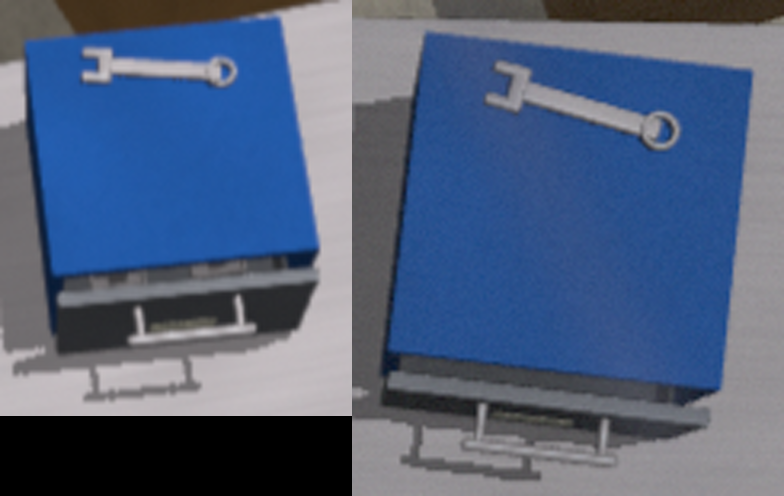

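```bash
python3 - <<'E'
from h import *
S=capture("scene");T=capture("top")
t=lambda u,v:((u-352)/3.2+325-.4,v/3.2+100-.4); s=lambda u,v:(u/3.2+300-.4,v/3.2+130-.4)
for n,a,b,z in(("hL",(464,445),(131,341),147),("hR",(613,461),(255,328),147),("TL",(426,33),(26,40),180),("TR",(752,71),(280,17),180),("BR",(720,390),(318,248),180),("BL",(388,352),(53,275),180)):
    print(n,px2w(T,t(*a),z).round(1),px2w(S,s(*b),z).round(1),tri(T,t(*a),S,s(*b)).round(1))
E
```

```text
hL [ 562.8 -159.8  147. ] [ 562.5 -158.7  147. ] [ 563.1 -159.4  145. ]
hR [ 551.6 -282.6  147. ] [ 549.9 -283.9  147. ] [ 552.  -284.6  140.4]
TL [ 897.7 -122.5  180. ] [ 899.2 -122.4  180. ] [ 895.4 -121.8  186.9]
TR [ 870.5 -389.2  180. ] [ 869.5 -388.3  180. ] [ 871.9 -389.9  175.5]
BR [ 608.2 -362.4  180. ] [ 608.6 -359.9  180. ] [ 607.9 -360.5  182.2]
BL [634.6 -94.8 180. ] [635.9 -94.  180. ] [634.2 -94.1 184.3]
```

```bash
cat >> h.py <<'E'
from scipy.spatial.transform import Rotation as Ro
def Rdown(yaw): # tool z down, tool y at world angle yaw (deg)
    a=np.radians(yaw);y=np.array([np.cos(a),np.sin(a),0]);z=np.array([0,0,-1.]);return np.c_[np.cross(y,z),y,z]
def plan(p,yaw,grip,calls=1,polar=False,start=None,rows=None):
    s=observe();P=np.array(s["position"]) ;R=np.array(s["ee_rot"])
    R1=Rdown(yaw);N=rows or 8*calls;out=[]
    pol=lambda v:np.array([np.hypot(v[0],v[1]),np.arctan2(v[1],v[0]),v[2]])
    a,b=(pol(P),pol(p)) if polar else (P,np.array(p,float))
    rv=Ro.from_matrix(R.T@R1).as_rotvec();R0=R.copy()
    for i in range(1,N+1):
        f=i/N;q=a+(b-a)*f
        if polar:q=np.array([q[0]*np.cos(q[1]),q[0]*np.sin(q[1]),q[2]])
        d=np.round(R.T@(q-P)/1000,4);w=np.round(np.degrees(Ro.from_matrix(R.T@R0@Ro.from_rotvec(rv*f).as_matrix()).as_rotvec()),2)
        P=P+R@d*1000;R=R@Ro.from_rotvec(np.radians(w)).as_matrix();out.append([*d,*w,grip])
    out+= [[0]*6+[grip]]*((-N)%8)
    for i in range(0,len(out),8):print([float(x)+0 for r in out[i:i+8] for x in r])
E
python3 -c "
from h import *
plan([557,-221.5,230],-5.7,.15,3,polar=True)"
```

```text
[-0.0431, -0.0016, 0.0001, 0.0, 0.0, 3.45, 0.15, -0.043, -0.002, 0.0, 0.0, 0.0, 3.45, 0.15, -0.043, -0.0026, 0.0001, 0.0, 0.0, 3.45, 0.15, -0.0429, -0.0031, 0.0, 0.0, 0.0, 3.44, 0.15, -0.043, -0.0036, 0.0001, 0.0, 0.0, 3.45, 0.15, -0.0428, -0.004, 0.0, 0.0, 0.0, 3.45, 0.15, -0.0429, -0.0046, 0.0001, 0.0, 0.0, 3.45, 0.15, -0.0427, -0.0051, 0.0, 0.0, 0.0, 3.45, 0.15]
[-0.0427, -0.0055, 0.0001, 0.0, 0.0, 3.45, 0.15, -0.0427, -0.0061, 0.0, 0.0, 0.0, 3.44, 0.15, -0.0425, -0.0065, 0.0001, 0.0, 0.0, 3.45, 0.15, -0.0425, -0.0071, 0.0001, 0.0, 0.0, 3.45, 0.15, -0.0424, -0.0075, 0.0, 0.0, 0.0, 3.45, 0.15, -0.0423, -0.0081, 0.0001, 0.0, 0.0, 3.45, 0.15, -0.0422, -0.0085, 0.0, 0.0, 0.0, 3.45, 0.15, -0.0421, -0.009, 0.0001, 0.0, 0.0, 3.45, 0.15]
[-0.042, -0.0095, 0.0, 0.0, 0.0, 3.44, 0.15, -0.0419, -0.01, 0.0001, 0.0, 0.0, 3.45, 0.15, -0.0417, -0.0104, 0.0, 0.0, 0.0, 3.45, 0.15, -0.0416, -0.011, 0.0001, 0.0, 0.0, 3.45, 0.15, -0.0415, -0.0114, 0.0, 0.0, 0.0, 3.45, 0.15, -0.0414, -0.012, 0.0001, 0.0, 0.0, 3.45, 0.15, -0.0412, -0.0124, 0.0, 0.0, 0.0, 3.44, 0.15, -0.0411, -0.0128, 0.0001, 0.0, 0.0, 3.45, 0.15]
```

play_rows(deltas=[-0.043, -0.0016, 0, 0, 0, 3.45, 0.15, -0.043, -0.002, 0, 0, 0, 3.45, 0.15, -0.043, -0.0026, 0, 0, 0, 3.45, 0.15, -0.043, -0.003, 0, 0, 0, 3.45, 0.15, -0.043, -0.0036, 0, 0, 0, 3.45, 0.15, -0.043, -0.004, 0, 0, 0, 3.45, 0.15, -0.043, -0.0046, 0, 0, 0, 3.45, 0.15, -0.043, -0.005, 0, 0, 0, 3.45, 0.15])

```text
time_s: 2.4
position: [432.3, 416.4, 231.3]
ee_rot: [[-0.758, 0.652, 0.0], [0.652, 0.758, 0.0], [-0.0, 0.0, -1.0]]
contact_force: [0.7, 0.6, 0.8]
opening: 0.425
```

play_rows(deltas=[-0.0427, -0.0055, 0, 0, 0, 3.45, 0.15, -0.0427, -0.006, 0, 0, 0, 3.45, 0.15, -0.0425, -0.0065, 0, 0, 0, 3.45, 0.15, -0.0425, -0.007, 0, 0, 0, 3.45, 0.15, -0.0424, -0.0075, 0, 0, 0, 3.45, 0.15, -0.0423, -0.008, 0, 0, 0, 3.45, 0.15, -0.0422, -0.0085, 0, 0, 0, 3.45, 0.15, -0.042, -0.009, 0, 0, 0, 3.45, 0.15])

```text
time_s: 3.2
position: [589.3, 115.0, 231.2]
ee_rot: [[-0.37, 0.929, 0.0], [0.929, 0.37, 0.0], [0.0, 0.0, -1.0]]
contact_force: [0.2, -0.5, 1.4]
opening: 0.426
```

play_rows(deltas=[-0.042, -0.0095, 0, 0, 0, 3.45, 0.15, -0.042, -0.01, 0, 0, 0, 3.45, 0.15, -0.0417, -0.0104, 0, 0, 0, 3.45, 0.15, -0.0416, -0.011, 0, 0, 0, 3.45, 0.15, -0.0415, -0.0114, 0, 0, 0, 3.45, 0.15, -0.0414, -0.012, 0, 0, 0, 3.45, 0.15, -0.0412, -0.0124, 0, 0, 0, 3.45, 0.15, -0.041, -0.0128, 0, 0, 0, 3.45, 0.15])

```text
time_s: 4.0
position: [557.0, -223.2, 231.2]
ee_rot: [[0.102, 0.995, 0.0], [0.995, -0.102, -0.0], [0.0, 0.0, -1.0]]
contact_force: [1.0, -0.6, -0.1]
opening: 0.424
```

```bash
python3 -c "
from h import *
s=observe();print(s['time_s'],s['position'],s['opening'],np.round(s['ee_rot'],3).tolist(),s['joint_positions'])
plan([557,-221.5,124],-5.7,.15)"
```

```text
4.0 [ 557.00234026 -223.22452753  231.23385404] 0.4239103479712277 [[0.102, 0.995, 0.0], [0.995, -0.102, -0.0], [0.0, 0.0, -1.0]] [-5.98913897e-01  1.04052838e-01  9.70740241e-02  1.56363494e+00
  1.17898675e-04  1.07452159e+00]
[0.0002, 0.0, 0.0134, 0.0, 0.0, -0.02, 0.15, 0.0002, -0.0001, 0.0134, 0.0, 0.0, -0.03, 0.15, 0.0002, 0.0, 0.0134, 0.0, 0.0, -0.02, 0.15, 0.0003, 0.0, 0.0134, 0.01, 0.0, -0.02, 0.15, 0.0002, 0.0, 0.0134, 0.0, 0.0, -0.02, 0.15, 0.0002, 0.0, 0.0134, 0.0, 0.0, -0.03, 0.15, 0.0002, -0.0001, 0.0134, 0.0, 0.0, -0.02, 0.15, 0.0002, 0.0, 0.0134, 0.0, 0.0, -0.02, 0.15]
```

play_rows(deltas=[0, 0, 0.0134, 0, 0, 0, 0.15, 0, 0, 0.0134, 0, 0, 0, 0.15, 0, 0, 0.0134, 0, 0, 0, 0.15, 0, 0, 0.0134, 0, 0, 0, 0.15, 0, 0, 0.0134, 0, 0, 0, 0.15, 0, 0, 0.0134, 0, 0, 0, 0.15, 0, 0, 0.0134, 0, 0, 0, 0.15, 0, 0, 0.0134, 0, 0, 0, 0.15])

```text
time_s: 4.8
position: [558.6, -221.6, 124.7]
ee_rot: [[0.099, 0.995, 0.003], [0.995, -0.099, -0.001], [-0.0, 0.003, -1.0]]
contact_force: [-3.6, 15.3, 91.9]
opening: 0.428
```

play_rows(deltas=[0, 0, 0, 0, 0, 0, 0.4, 0, 0, 0, 0, 0, 0, 0.6, 0, 0, 0, 0, 0, 0, 1, 0, 0, 0, 0, 0, 0, 1, 0, 0, 0, 0, 0, 0, 1, 0, 0, 0, 0, 0, 0, 1, 0, 0, 0, 0, 0, 0, 1, 0, 0, 0, 0, 0, 0, 1])

```text
time_s: 5.6
position: [557.6, -221.5, 124.0]
ee_rot: [[0.1, 0.995, 0.0], [0.995, -0.1, 0.0], [0.0, 0.0, -1.0]]
contact_force: [3.0, 0.2, 0.9]
opening: 0.101
```

```bash
python3 - <<'E'
from h import *
S=capture("scene");T=capture("top")
crop(S,(300,150,420,270),4,"pics/a.png");crop(T,(325,150,445,270),4,"pics/b.png")
cv2.imwrite("pics/grip.png",cv2.resize(np.hstack([cv2.imread("pics/a.png"),cv2.imread("pics/b.png")]),None,fx=.83,fy=.83))
s=observe();print(s['contact_force'],s['moment'],s['opening'],s['position'])
E
```

```text
[ 2.53250634 -0.65962604  0.55609734] [ 0.05206198 -0.50656024 -0.0600034 ] 0.10153512739402443 [ 557.55112391 -221.48967983  124.02881894]
```

View pics/grip.png

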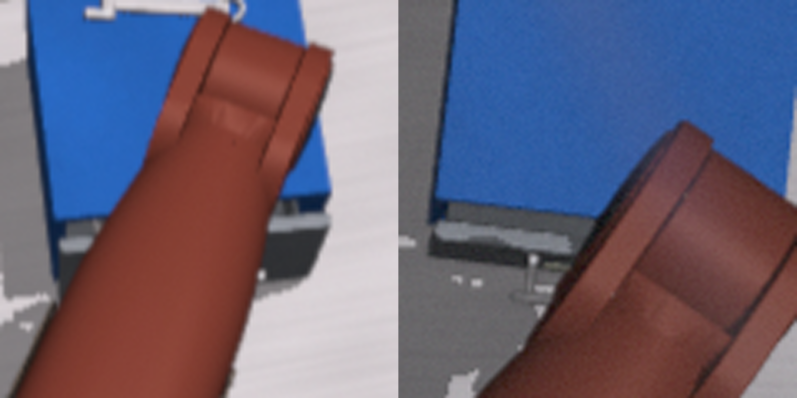

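play_rows(deltas=[0, -0.004, 0, 0, 0, 0, 1, 0, -0.008, 0, 0, 0, 0, 1, 0, -0.01, 0, 0, 0, 0, 1, 0, -0.01, 0, 0, 0, 0, 1, 0, -0.01, 0, 0, 0, 0, 1, 0, -0.01, 0, 0, 0, 0, 1, 0, -0.01, 0, 0, 0, 0, 1, 0, -0.01, 0, 0, 0, 0, 1])

```text
time_s: 6.5
position: [485.0, -214.0, 124.0]
ee_rot: [[0.1, 0.995, -0.0], [0.995, -0.1, 0.0], [0.0, -0.0, -1.0]]
contact_force: [2.0, 2.4, 1.4]
opening: 0.105
```

play_rows(deltas=[0, -0.01, 0, 0, 0, 0, 1, 0, -0.01, 0, 0, 0, 0, 1, 0, -0.01, 0, 0, 0, 0, 1, 0, -0.01, 0, 0, 0, 0, 1, 0, -0.01, 0, 0, 0, 0, 1, 0, -0.01, 0, 0, 0, 0, 1, 0, -0.008, 0, 0, 0, 0, 1, 0, 0, 0, 0, 0, 0, 1])

```text
time_s: 7.3
position: [416.9, -206.9, 124.0]
ee_rot: [[0.1, 0.995, -0.001], [0.995, -0.1, 0.001], [0.001, -0.001, -1.0]]
contact_force: [-0.4, 5.1, 2.6]
opening: 0.106
```

```bash
python3 - <<'E'
from h import *
S=capture("scene");T=capture("top")
crop(S,(300,130,420,290),4,"pics/a.png");crop(T,(325,140,445,300),4,"pics/b.png")
cv2.imwrite("pics/grip2.png",cv2.resize(np.hstack([cv2.imread("pics/a.png"),cv2.imread("pics/b.png")]),None,fx=.8,fy=.8))
E
```

```text
(no output)
```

View pics/grip2.png

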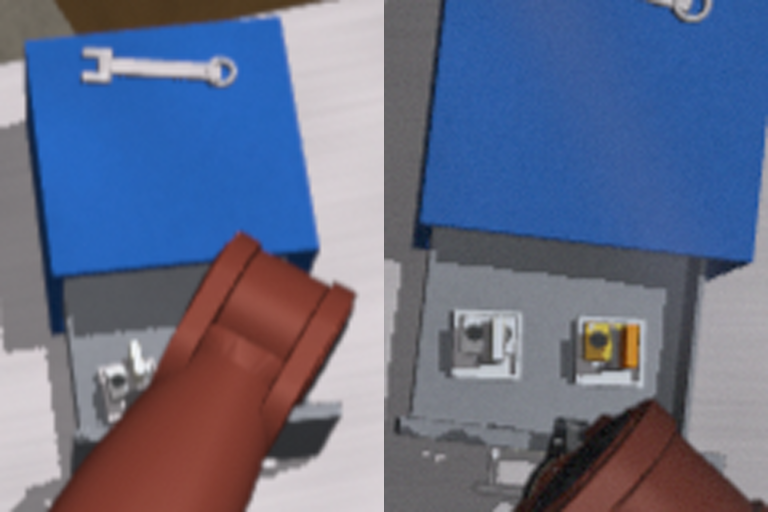

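play_rows(deltas=[0, 0, 0, 0, 0, 0, 0.5, 0, 0, 0, 0, 0, 0, 0.5, 0, 0, -0.004, 0, 0, 0, 0.5, 0, 0, -0.01, 0, 0, 0, 0.5, 0, 0, -0.02, 0, 0, 0, 0.5, 0, 0, -0.03, 0, 0, 0, 0.5, 0, 0, -0.04, 0, 0, 0, 0.5, 0, 0, -0.04, 0, 0, 0, 0.5])

```text
time_s: 8.2
position: [418.1, -207.4, 270.3]
ee_rot: [[0.1, 0.995, 0.0], [0.995, -0.1, -0.0], [-0.0, 0.0, -1.0]]
contact_force: [0.4, -1.3, 0.1]
opening: 0.25
```

play_rows(deltas=[-0.04, 0, 0, 0, 0, 0, 0.3, -0.04, 0, 0, 0, 0, 0, 0.1, -0.04, 0, 0, 0, 0, 0, 0.1, -0.04, 0, 0, 0, 0, 0, 0.1, -0.03, 0, 0, 0, 0, 0, 0.1, -0.02, 0, 0, 0, 0, 0, 0.1, 0, 0, 0, 0, 0, 0, 0.1, 0, 0, 0, 0, 0, 0, 0.1])

```text
time_s: 9.0
position: [397.2, -416.4, 268.5]
ee_rot: [[0.101, 0.995, 0.0], [0.995, -0.101, 0.0], [0.0, 0.0, -1.0]]
contact_force: [0.5, 0.6, -0.5]
opening: 0.45
```

```bash
python3 - <<'E'
from h import *
S=capture("scene");T=capture("top");s=observe();print(s['time_s'],s['position'],s['opening'])
for c in("scene","top"):
    for q in("carrier","spare","drawer_handle"):print(c,q,[(np.round(r["at"]).tolist(),round(r["score"],2)) for r in look_for(c,q)[:3]])
crop(S,(300,170,420,290),4,"pics/a.png");crop(T,(325,190,445,310),4,"pics/b.png")
cv2.imwrite("pics/dr.png",cv2.resize(np.hstack([cv2.imread("pics/a.png"),cv2.imread("pics/b.png")]),None,fx=.8,fy=.8))
E
```

```text
9.1 [ 397.53594682 -415.69595117  268.67477084] 0.45116256770284663
scene carrier [([537.0, -262.0, 47.0], 0.71), ([508.0, 241.0, 4.0], 0.24)]
scene spare [([537.0, -156.0, 47.0], 0.63)]
scene drawer_handle []
top carrier [([541.0, -263.0, 44.0], 0.56)]
top spare [([542.0, -157.0, 43.0], 0.69), ([346.0, 295.0, 18.0], 0.22)]
top drawer_handle [([535.0, -221.0, 20.0], 0.8)]
```

View pics/dr.png

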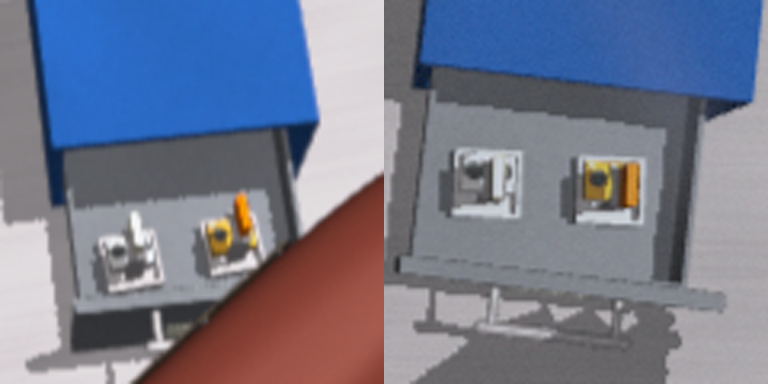

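```bash
python3 - <<'E'
from h import *
S=capture("scene");T=capture("top")
for d,n,bx in((S,"s",(368,225,390,252)),(T,"t",(396,233,412,260))):
    h=cv2.cvtColor(d["frame"],cv2.COLOR_RGB2HSV)
    x0,y0,x1,y1=bx;print(n);H=h[y0:y1,x0:x1]
    m=(H[...,0]<19)&(H[...,0]>3)&(H[...,1]>200)
    for y in range(m.shape[0]):print(y+y0,' '.join(f"{H[y,x,2]:3d}" if m[y,x] else "  ." for x in range(m.shape[1])))
T1=np.array(w2px(T,[541,-262,145]));print(T1,w2px(S,[541,-262,145]))
E
```

```text
s
225   .   .   .   .   .   .   .   .   .   .   .   .   .   .   .   .   .   .   .   .   .   .
226   .   .   .   .   .   .   .   .   .   .   .   .   .   .   .   .   .   .   .   .   .   .
227   .   .   .   .   .   .   .   .   .   .   .   .   .   .   .   .   .   .   .   .   .   .
228   .   .   .   .   .   .   .   .   .   .   .   .   .   .   .   .   .   .   .   .   .   .
229   .   .   .   .   .   .   .   .   .   .   .   .   .   .   .   .   .   .   .   .   .   .
230   .   .   .   .   .   .   .   .   .   .   .   .   .   .   .   .   .   .   .   .   .   .
231   .   .   .   .   .   .   .   .   .   .   .   .   .   .   .   .   .   .   .   .   .   .
232   .   .   .   .   .   . 238   .   .   .   .   .   .   .   .   .   .   .   .   .   .   .
233   .   .   .   .   .   . 222 244 240   .   .   .   .   .   .   .   .   .   .   .   .   .
234   .   .   .   .   .   . 175 242   .   .   .   .   .   .   .   .   .   .   .   .   .   .
235   .   .   .   .   .   . 146 241   .   .   .   .   .   .   .   .   .   .   .   .   .   .
236   .   .   .   .   .   . 139 239   .   .   .   .   .   .   .   .   .   .   .   .   
[... 2579 characters left out ...]
   .   .   .   .   .   .   .   .
251   .   .   .   . 120   .   .   .   .   .   .   .   .   .   .   .
252   .   .   .  76 124   .   . 199   .   .   .   .   .   .   .   .
253   .   .   .   . 119   .   . 204   .   .   .   .   .   .   .   .
254   .   .   .   .  89   .   .   .   .   .   .   .   .   .   .   .
255   .   .   .   .   .   .   .   .   .   .   .   .   .   .   .   .
256   .   .   .   .   .   .   .   .   .   .   .   .   .   .   .   .
257   .   .   .   .   .   .   .   .   .   .   .   .   .   .   .   .
258   .   .   .   .   .   .   .   .   .   .   .   .   .   .   .   .
259   .   .   .   .   .   .   .   .   .   .   .   .   .   .   .   .
[398.20724083 247.6041215 ] [373.28538205 236.18154382]
```

```bash
python3 - <<'E'
from h import *
S=capture("scene");T=capture("top")
for d,n,bx in((S,"s",(368,225,390,252)),(T,"t",(396,233,412,260))):
    h=cv2.cvtColor(d["frame"],cv2.COLOR_RGB2HSV).astype(int)
    m=((h[...,0]<22)&(h[...,0]>3)&(h[...,1]>110)&(h[...,2]>185));k=np.zeros_like(m);x0,y0,x1,y1=bx;k[y0:y1,x0:x1]=m[y0:y1,x0:x1]
    ys,xs=np.nonzero(k);print(n,len(xs))
    for y in sorted(set(ys)):print(y,xs[ys==y].min(),xs[ys==y].max(),end='; ')
    P=np.array([px2w(d,(x,y),145)[:2] for x,y in zip(xs,ys)]);c=P.mean(0)
    w,v=np.linalg.eigh(np.cov(P.T));a=v[:,1]*np.sign(v[0,1]);Q=(P-c)@np.c_[a,[-a[1],a[0]]]
    print("\n",n,c.round(1),"yaw",np.degrees(np.arctan2(a[1],a[0])).round(1),"ext",np.ptp(Q,axis=0).round(1),"mid",(c+[[a[0],-a[1]],[a[1],a[0]]]@((Q.max(0)+Q.min(0))/2)).round(1))
E
```

```text
s 37
231 374 376; 232 374 376; 233 374 376; 234 375 377; 235 375 377; 236 375 377; 237 375 377; 238 376 377; 239 368 378; 240 371 378; 241 370 378; 242 371 378; 243 371 371; 246 371 371; 
 s [ 537.8 -267.3] yaw -27.3 ext [54.  33.3] mid [ 533.3 -260.8]
t 36
241 402 403; 242 401 403; 243 401 403; 244 402 403; 245 402 403; 246 401 403; 247 401 403; 248 401 403; 249 401 403; 250 401 403; 251 401 403; 252 401 403; 253 401 403; 
 t [ 542.  -272.2] yaw -1.3 ext [31.9  6. ] mid [ 542.8 -272. ]
```

```bash
python3 - <<'E'
from h import *
S=capture("scene");T=capture("top")
print(px2w(S,(376.2,236.5),145).round(1),px2w(S,(375,231),145).round(1),px2w(S,(377,241.8),145).round(1),tri(S,(376.2,236.5),T,(402.2,247)).round(1))
print(px2w(T,(402.2,240.7),145).round(1),px2w(T,(402.,253.3),145).round(1))
for d in(S,T):
  for p in ([-5],):print([px2w(d,u,z).round(1).tolist() for u,z in ()])
# tray corners from top crop
t=lambda u,v:((u-384)/3.2+325-.4,v/3.2+190-.4)
for u,v in((579,155),(647,158),(643,224),(576,220)):print(px2w(T,t(u,v),39).round(1))
E
```

```text
[ 538.  -270.9  145. ] [ 557.1 -271.7  145. ] [ 520. -269.  145.] [ 543.8 -275.1  126.5]
[ 559.4 -272.5  145. ] [ 526.1 -272.1  145. ]
[]
[]
[ 573.6 -243.9   39. ]
[ 571.9 -304.6   39. ]
[ 512.9 -301.2   39. ]
[ 515.5 -241.5   39. ]
```

```bash
python3 -c "
from h import *
plan([541,-272,240],87.7,.1,2)"
```

```text
[0.0099, 0.008, 0.0018, 0.0, 0.0, -5.84, 0.1, 0.009, 0.009, 0.0017, 0.0, 0.0, -5.84, 0.1, 0.008, 0.0099, 0.0018, 0.0, 0.0, -5.84, 0.1, 0.007, 0.0106, 0.0017, 0.0, 0.0, -5.84, 0.1, 0.0059, 0.0113, 0.0018, 0.0, 0.0, -5.84, 0.1, 0.0047, 0.0119, 0.0017, 0.0, 0.0, -5.84, 0.1, 0.0035, 0.0122, 0.0018, 0.0, 0.0, -5.84, 0.1, 0.0022, 0.0126, 0.0017, 0.0, 0.0, -5.84, 0.1]
[0.0009, 0.0127, 0.0018, 0.01, 0.0, -5.84, 0.1, -0.0004, 0.0127, 0.0017, 0.0, 0.0, -5.84, 0.1, -0.0016, 0.0126, 0.0018, 0.0, 0.0, -5.84, 0.1, -0.003, 0.0124, 0.0017, 0.0, 0.0, -5.84, 0.1, -0.0042, 0.012, 0.0018, 0.0, 0.0, -5.84, 0.1, -0.0054, 0.0116, 0.0017, 0.0, 0.0, -5.84, 0.1, -0.0065, 0.0109, 0.0018, 0.0, 0.0, -5.84, 0.1, -0.0076, 0.0102, 0.0017, 0.0, 0.0, -5.84, 0.1]
```

play_rows(deltas=[0.0099, 0.008, 0.0018, 0.0, 0.0, -5.84, 0.1, 0.009, 0.009, 0.0017, 0.0, 0.0, -5.84, 0.1, 0.008, 0.0099, 0.0018, 0.0, 0.0, -5.84, 0.1, 0.007, 0.0106, 0.0017, 0.0, 0.0, -5.84, 0.1, 0.0059, 0.0113, 0.0018, 0.0, 0.0, -5.84, 0.1, 0.0047, 0.0119, 0.0017, 0.0, 0.0, -5.84, 0.1, 0.0035, 0.0122, 0.0018, 0.0, 0.0, -5.84, 0.1, 0.0022, 0.0126, 0.0017, 0.0, 0.0, -5.84, 0.1])

```text
time_s: 10.5
position: [469.5, -343.8, 254.0]
ee_rot: [[-0.659, 0.752, 0.0], [0.752, 0.659, 0.0], [0.0, 0.0, -1.0]]
contact_force: [0.9, -0.3, 0.2]
opening: 0.449
```

play_rows(deltas=[0.0009, 0.0127, 0.0018, 0, 0.0, -5.84, 0.1, -0.0004, 0.0127, 0.0017, 0.0, 0.0, -5.84, 0.1, -0.0016, 0.0126, 0.0018, 0.0, 0.0, -5.84, 0.1, -0.003, 0.0124, 0.0017, 0.0, 0.0, -5.84, 0.1, -0.0042, 0.012, 0.0018, 0.0, 0.0, -5.84, 0.1, -0.0054, 0.0116, 0.0017, 0.0, 0.0, -5.84, 0.1, -0.0065, 0.0109, 0.0018, 0.0, 0.0, -5.84, 0.1, -0.0076, 0.0102, 0.0017, 0.0, 0.0, -5.84, 0.1])

```text
time_s: 11.3
position: [541.3, -271.7, 239.9]
ee_rot: [[-0.999, 0.036, -0.0], [0.036, 0.999, 0.0], [0.0, 0.0, -1.0]]
contact_force: [0.3, -0.4, 0.0]
opening: 0.452
```

```bash
python3 -c "
from h import *
s=observe();print(s['position'],s['joint_positions'])
plan([541,-272,175],87.7,.1,1,rows=7)"
```

```text
[ 541.29249817 -271.66039155  239.91519579] [-6.80851119e-01  1.23935045e-01  1.34113490e-01  1.58115287e+00
  9.49829398e-05 -6.44898355e-01]
[0.0, -0.0001, 0.0093, 0.0, 0.0, 0.03, 0.1, 0.0001, 0.0, 0.0092, 0.0, 0.0, 0.04, 0.1, 0.0, -0.0001, 0.0093, 0.0, 0.0, 0.03, 0.1, 0.0001, 0.0, 0.0093, 0.01, 0.0, 0.04, 0.1, 0.0, -0.0001, 0.0093, 0.0, 0.0, 0.03, 0.1, 0.0, 0.0, 0.0092, 0.0, 0.0, 0.04, 0.1, 0.0001, -0.0001, 0.0093, 0.0, 0.0, 0.03, 0.1, 0.0, 0.0, 0.0, 0.0, 0.0, 0.0, 0.1]
```

play_rows(deltas=[0, 0, 0.01, 0, 0, 0, 0.1, 0, 0, 0.01, 0, 0, 0, 0.1, 0, 0, 0.01, 0, 0, 0, 0.1, 0, 0, 0.01, 0, 0, 0, 0.1, 0, 0, 0.01, 0, 0, 0, 0.1, 0, 0, 0.01, 0, 0, 0, 0.1, 0, 0, 0.01, 0, 0, 0, 0.1, 0, 0, 0.01, 0, 0, 0, 0.1])

```text
time_s: 12.1
position: [540.9, -272.1, 159.2]
ee_rot: [[-0.999, 0.04, 0.0], [0.04, 0.999, 0.0], [-0.0, 0.0, -1.0]]
contact_force: [0.5, 0.2, -0.6]
opening: 0.45
```

play_rows(deltas=[0, 0, 0.005, 0, 0, 0, 0.1, 0, 0, 0.005, 0, 0, 0, 0.1, 0, 0, 0.005, 0, 0, 0, 0.1, 0, 0, 0.005, 0, 0, 0, 0.1, 0, 0, 0.005, 0, 0, 0, 0.1, 0, 0, 0.005, 0, 0, 0, 0.1, 0, 0, 0.005, 0, 0, 0, 0.1, 0, 0, 0.002, 0, 0, 0, 0.1])

```text
time_s: 12.9
position: [540.8, -271.9, 122.3]
ee_rot: [[-0.999, 0.04, -0.0], [0.04, 0.999, 0.001], [0.001, 0.001, -1.0]]
contact_force: [-0.1, 0.7, -0.8]
opening: 0.445
```

play_rows(deltas=[0, 0, 0.004, 0, 0, 0, 0.1, 0, 0, 0.003, 0, 0, 0, 0.1, 0, 0, 0, 0, 0, 0, 0.4, 0, 0, 0, 0, 0, 0, 0.6, 0, 0, 0, 0, 0, 0, 1, 0, 0, 0, 0, 0, 0, 1, 0, 0, 0, 0, 0, 0, 1, 0, 0, 0, 0, 0, 0, 1])

```text
time_s: 13.7
position: [541.2, -272.1, 116.4]
ee_rot: [[-0.999, 0.04, 0.001], [0.04, 0.999, -0.0], [-0.001, -0.0, -1.0]]
contact_force: [0.3, 0.2, 2.2]
opening: 0.107
```

play_rows(deltas=[0, 0, -0.002, 0, 0, 0, 1, 0, 0, -0.004, 0, 0, 0, 1, 0, 0, -0.006, 0, 0, 0, 1, 0, 0, -0.01, 0, 0, 0, 1, 0, 0, -0.01, 0, 0, 0, 1, 0, 0, -0.01, 0, 0, 0, 1, 0, 0, -0.01, 0, 0, 0, 1, 0, 0, -0.008, 0, 0, 0, 1])

```text
time_s: 14.5
position: [541.2, -272.2, 177.5]
ee_rot: [[-0.999, 0.04, 0.001], [0.04, 0.999, -0.001], [-0.001, -0.001, -1.0]]
contact_force: [-0.0, -0.0, -2.5]
opening: 0.109
```

play_rows(deltas=[0, 0, -0.015, 0, 0, 0, 1, 0, 0, -0.016, 0, 0, 0, 1, 0, 0, -0.016, 0, 0, 0, 1, 0, 0, -0.016, 0, 0, 0, 1, 0, 0, -0.016, 0, 0, 0, 1, 0, 0, -0.016, 0, 0, 0, 1, 0, 0, -0.016, 0, 0, 0, 1, 0, 0, -0.012, 0, 0, 0, 1])

```text
time_s: 15.3
position: [541.2, -272.2, 301.3]
ee_rot: [[-0.999, 0.04, 0.001], [0.04, 0.999, -0.001], [-0.001, -0.001, -1.0]]
contact_force: [-0.6, 0.8, -2.8]
opening: 0.111
```

```bash
python3 -c "
from h import *
s=observe();print(s['position'],s['contact_force'],s['opening'])
plan([462,354,300],84.9,1,3,polar=True)"
```

```text
[ 541.15599363 -272.20695182  301.30985122] [-0.55344442  0.77391633 -2.75557232] 0.11068898309523155
[-0.0102, 0.0264, 0.0, 0.0, 0.0, 0.12, 1.0, -0.0088, 0.0268, 0.0001, 0.0, 0.01, 0.11, 1.0, -0.0075, 0.0271, 0.0, -0.01, 0.0, 0.12, 1.0, -0.0062, 0.0274, 0.0001, 0.0, 0.0, 0.12, 1.0, -0.0048, 0.0277, 0.0, 0.0, 0.01, 0.11, 1.0, -0.0035, 0.0278, 0.0, 0.0, 0.0, 0.12, 1.0, -0.0021, 0.0279, 0.0001, 0.0, 0.0, 0.12, 1.0, -0.0007, 0.0279, 0.0, -0.01, 0.01, 0.11, 1.0]
[0.0006, 0.0279, 0.0001, 0.0, 0.0, 0.12, 1.0, 0.002, 0.0278, 0.0, 0.0, 0.0, 0.12, 1.0, 0.0033, 0.0276, 0.0, 0.0, 0.01, 0.11, 1.0, 0.0047, 0.0273, 0.0001, -0.01, 0.0, 0.12, 1.0, 0.006, 0.0271, 0.0, 0.0, 0.0, 0.12, 1.0, 0.0072, 0.0267, 0.0, 0.0, 0.01, 0.11, 1.0, 0.0086, 0.0262, 0.0001, 0.0, 0.0, 0.12, 1.0, 0.0098, 0.0258, 0.0, 0.0, 0.01, 0.12, 1.0]
[0.011, 0.0252, 0.0001, -0.01, 0.0, 0.11, 1.0, 0.0123, 0.0246, 0.0, 0.0, 0.0, 0.12, 1.0, 0.0134, 0.0239, 0.0001, 0.0, 0.01, 0.12, 1.0, 0.0145, 0.0233, 0.0, 0.0, 0.0, 0.11, 1.0, 0.0156, 0.0224, 0.0001, 0.0, 0.0, 0.12, 1.0, 0.0166, 0.0216, 0.0, -0.01, 0.01, 0.12, 1.0, 0.0177, 0.0208, 0.0001, 0.0, 0.0, 0.11, 1.0, 0.0186, 0.0198, 0.0, 0.0, 0.0, 0.12, 1.0]
```

play_rows(deltas=[-0.0102, 0.0264, 0.0, 0, 0, 0.12, 1.0, -0.0088, 0.0268, 0, 0, 0, 0.12, 1.0, -0.0075, 0.0271, 0.0, 0, 0, 0.12, 1.0, -0.0062, 0.0274, 0, 0, 0, 0.12, 1.0, -0.0048, 0.0277, 0, 0, 0, 0.12, 1.0, -0.0035, 0.0278, 0, 0, 0, 0.12, 1.0, -0.0021, 0.0279, 0, 0, 0, 0.12, 1.0, -0.0007, 0.0279, 0, 0, 0, 0.12, 1.0])

```text
time_s: 16.1
position: [595.3, -54.1, 299.7]
ee_rot: [[-0.998, 0.057, 0.0], [0.057, 0.998, 0.0], [-0.0, 0.0, -1.0]]
contact_force: [0.7, -0.4, -3.6]
opening: 0.104
```

play_rows(deltas=[0.0006, 0.0279, 0, 0, 0, 0.12, 1.0, 0.002, 0.0278, 0, 0, 0, 0.12, 1.0, 0.0033, 0.0276, 0, 0, 0, 0.12, 1.0, 0.0047, 0.0273, 0, 0, 0, 0.12, 1.0, 0.006, 0.0271, 0, 0, 0, 0.12, 1.0, 0.0072, 0.0267, 0, 0, 0, 0.12, 1.0, 0.0086, 0.0262, 0, 0, 0, 0.12, 1.0, 0.0098, 0.0258, 0, 0, 0, 0.12, 1.0])

```text
time_s: 16.9
position: [566.6, 164.6, 299.7]
ee_rot: [[-0.997, 0.074, 0.0], [0.074, 0.997, 0.0], [-0.0, 0.0, -1.0]]
contact_force: [0.3, 0.1, -2.6]
opening: 0.106
```

play_rows(deltas=[0.011, 0.0252, 0, 0, 0, 0.12, 1.0, 0.0123, 0.0246, 0, 0, 0, 0.12, 1.0, 0.0134, 0.0239, 0, 0, 0, 0.12, 1.0, 0.0145, 0.0233, 0, 0, 0, 0.12, 1.0, 0.0156, 0.0224, 0, 0, 0, 0.12, 1.0, 0.0166, 0.0216, 0, 0, 0, 0.12, 1.0, 0.0177, 0.0208, 0, 0, 0, 0.12, 1.0, 0.0186, 0.0198, 0, 0, 0, 0.12, 1.0])

```text
time_s: 17.7
position: [461.5, 355.2, 299.7]
ee_rot: [[-0.996, 0.09, 0.0], [0.09, 0.996, 0.0], [-0.0, 0.0, -1.0]]
contact_force: [0.1, -0.8, -3.7]
opening: 0.105
```

```bash
python3 - <<'E'
from h import *
s=observe();print(s['position'],s['contact_force'],s['opening'])
S=capture("scene");T=capture("top")
for c in("scene","top"):print(c,[(np.round(r["at"]).tolist(),round(r["score"],2)) for r in look_for(c,"carrier")[:2]])
crop(S,(130,220,270,340),3,"pics/a.png");crop(T,(120,210,240,330),3,"pics/b.png")
cv2.imwrite("pics/st.png",np.hstack([cv2.imread("pics/a.png"),cv2.imread("pics/b.png")]))
plan([462,354,195],84.9,1)
E
```

```text
[461.51941615 355.22051797 299.72055025] [ 0.06100589 -0.82481906 -3.70612743] 0.1048145074405676
scene [([551.0, -234.0, 20.0], 0.29)]
top [([469.0, 348.0, 223.0], 0.71), ([772.0, 120.0, 32.0], 0.35)]
[0.0, -0.0001, 0.0131, 0.0, 0.0, 0.0, 1.0, 0.0, 0.0, 0.0131, 0.0, 0.01, 0.0, 1.0, 0.0, -0.0001, 0.013, 0.0, 0.0, 0.0, 1.0, 0.0, -0.0001, 0.0131, 0.0, 0.0, 0.0, 1.0, 0.0, -0.0001, 0.0131, 0.0, 0.01, 0.0, 1.0, 0.0, 0.0, 0.0131, 0.0, 0.0, 0.0, 1.0, 0.0, -0.0001, 0.0131, 0.0, 0.01, 0.0, 1.0, 0.0, -0.0001, 0.0131, 0.0, 0.0, 0.0, 1.0]
```

View pics/st.png

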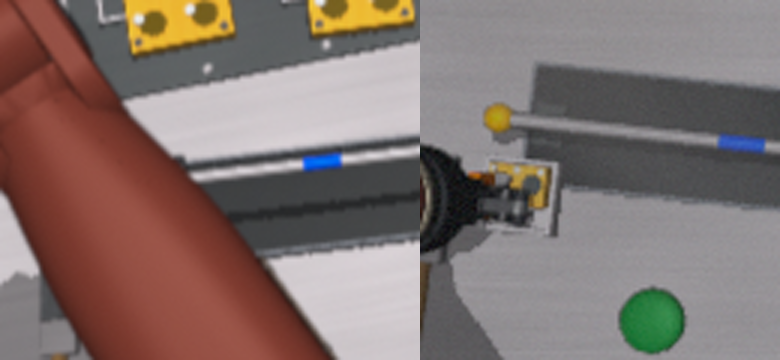

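```bash
python3 - <<'E'
from h import *
T=capture("top");t=lambda u,v:((u-420)/3+120-.33,v/3+210-.33)
c=[px2w(T,t(*p),222)[:2] for p in((487,159),(558,163),(553,235))]
print(np.round(c,1),(c[0]+c[2])/2)
E
```

```text
[[489.4 383.8]
 [487.1 325.3]
 [428.1 327.2]] [458.74312041 355.49484695]
```

play_rows(deltas=[0, 0, 0.013, 0, 0, 0, 1, 0, 0, 0.013, 0, 0, 0, 1, 0, 0, 0.013, 0, 0, 0, 1, 0, 0, 0.013, 0, 0, 0, 1, 0, 0, 0.013, 0, 0, 0, 1, 0, 0, 0.013, 0, 0, 0, 1, 0, 0, 0.013, 0, 0, 0, 1, 0, 0, 0.013, 0, 0, 0, 1])

```text
time_s: 18.75
position: [462.1, 354.3, 194.0]
ee_rot: [[-0.996, 0.09, 0.0], [0.09, 0.996, 0.0], [-0.0, 0.0, -1.0]]
contact_force: [0.6, -0.1, -2.8]
opening: 0.107
```

play_rows(deltas=[-0.004, 0, 0, 0, 0, 0, 1, -0.006, 0, 0, 0, 0, 0, 1, -0.006, 0, 0, 0, 0, 0, 1, -0.006, 0, 0, 0, 0, 0, 1, -0.006, 0, 0, 0, 0, 0, 1, -0.006, 0, 0, 0, 0, 0, 1, -0.006, 0, 0, 0, 0, 0, 1, 0, 0, 0, 0, 0, 0, 1])

```text
time_s: 19.55
position: [502.8, 350.5, 195.0]
ee_rot: [[-0.996, 0.091, 0.0], [0.091, 0.996, -0.0], [-0.0, 0.0, -1.0]]
contact_force: [-0.3, 0.2, -2.7]
opening: 0.1
```

play_rows(deltas=[-0.004, 0, 0, 0, 0, 0, 1, -0.004, 0, 0, 0, 0, 0, 1, -0.004, 0, 0, 0, 0, 0, 1, -0.003, 0, 0, 0, 0, 0, 1, -0.002, 0, 0, 0, 0, 0, 1, -0.002, 0, 0, 0, 0, 0, 1, 0, 0, 0, 0, 0, 0, 1, 0, 0, 0, 0, 0, 0, 1])

```text
time_s: 20.35
position: [520.9, 349.0, 195.1]
ee_rot: [[-0.996, 0.09, -0.0], [0.09, 0.996, 0.0], [0.0, 0.0, -1.0]]
contact_force: [0.5, -0.3, -3.1]
opening: 0.104
```

```bash
python3 - <<'E'
from h import *
s=observe();print(s['position'],s['contact_force'],s['moment'],s['opening'])
S=capture("scene");T=capture("top")
crop(S,(130,240,250,320),4,"pics/a.png");crop(T,(130,220,210,300),4,"pics/b.png")
cv2.imwrite("pics/on.png",np.hstack([cv2.imread("pics/a.png"),cv2.imread("pics/b.png")]))
E
```

```text
[520.88213778 348.99785771 195.09564751] [ 0.46515727 -0.34101412 -3.07966149] [-0.05280749  0.04136496  0.02469351] 0.10356318191392744
```

View pics/on.png

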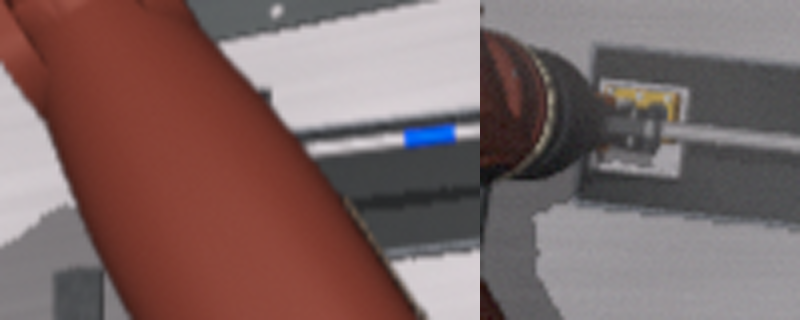

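play_rows(deltas=[0, 0, 0.003, 0, 0, 0, 1, 0, 0, 0.003, 0, 0, 0, 1, 0, 0, 0.003, 0, 0, 0, 1, 0, 0, 0.003, 0, 0, 0, 1, 0, 0, 0.003, 0, 0, 0, 1, 0, 0, 0.003, 0, 0, 0, 1, 0, 0, 0.002, 0, 0, 0, 1, 0, 0, 0, 0, 0, 0, 1])

```text
time_s: 21.25
position: [520.8, 348.9, 174.7]
ee_rot: [[-0.996, 0.09, -0.0], [0.09, 0.996, -0.0], [0.0, -0.0, -1.0]]
contact_force: [-0.5, -0.6, -3.8]
opening: 0.107
```

play_rows(deltas=[0, 0, 0.001, 0, 0, 0, 1, 0, 0, 0.001, 0, 0, 0, 1, 0, 0, 0.0005, 0, 0, 0, 1, 0, 0, 0.0005, 0, 0, 0, 1, 0, 0, 0, 0, 0, 0, 1, 0, 0, 0, 0, 0, 0, 1, 0, 0, 0, 0, 0, 0, 1, 0, 0, 0, 0, 0, 0, 1])

```text
time_s: 22.05
position: [521.0, 349.0, 172.2]
ee_rot: [[-0.996, 0.09, 0.0], [0.09, 0.996, 0.0], [-0.0, 0.0, -1.0]]
contact_force: [-0.1, 0.1, -3.0]
opening: 0.109
```

play_rows(deltas=[0, 0, 0.0005, 0, 0, 0, 1, 0, 0, 0.0005, 0, 0, 0, 1, 0, 0, 0.0005, 0, 0, 0, 1, 0, 0, 0.0005, 0, 0, 0, 1, 0, 0, 0, 0, 0, 0, 1, 0, 0, 0, 0, 0, 0, 1, 0, 0, 0, 0, 0, 0, 1, 0, 0, 0, 0, 0, 0, 1])

```text
time_s: 22.85
position: [520.9, 349.0, 170.1]
ee_rot: [[-0.996, 0.09, 0.0], [0.09, 0.996, 0.0], [-0.0, 0.0, -1.0]]
contact_force: [-0.0, -0.3, -2.6]
opening: 0.105
```

play_rows(deltas=[0, 0, 0.0005, 0, 0, 0, 1, 0, 0, 0.0005, 0, 0, 0, 1, 0, 0, 0, 0, 0, 0, 1, 0, 0, 0, 0, 0, 0, 1, 0, 0, 0, 0, 0, 0, 1, 0, 0, 0, 0, 0, 0, 1, 0, 0, 0, 0, 0, 0, 1, 0, 0, 0, 0, 0, 0, 1])

```text
time_s: 23.65
position: [521.1, 349.0, 169.9]
ee_rot: [[-0.996, 0.09, 0.001], [0.09, 0.996, 0.0], [-0.001, 0.0, -1.0]]
contact_force: [-2.2, -1.1, 5.2]
opening: 0.107
```

play_rows(deltas=[0, -0.004, 0, 0, 0, 0, 1, 0, -0.008, 0, 0, 0, 0, 1, 0, -0.01, 0, 0, 0, 0, 1, 0, -0.01, 0, 0, 0, 0, 1, 0, -0.01, 0, 0, 0, 0, 1, 0, -0.01, 0, 0, 0, 0, 1, 0, -0.01, 0, 0, 0, 0, 1, 0, -0.01, 0, 0, 0, 0, 1])

```text
time_s: 24.45
position: [514.7, 278.1, 169.9]
ee_rot: [[-0.996, 0.089, 0.001], [0.089, 0.996, 0.003], [-0.001, 0.003, -1.0]]
contact_force: [-0.5, 6.7, 4.7]
opening: 0.107
```

play_rows(deltas=[0, -0.01, 0, 0, 0, 0, 1, 0, -0.01, 0, 0, 0, 0, 1, 0, -0.01, 0, 0, 0, 0, 1, 0, -0.01, 0, 0, 0, 0, 1, 0, -0.01, 0, 0, 0, 0, 1, 0, -0.01, 0, 0, 0, 0, 1, 0, -0.01, 0, 0, 0, 0, 1, 0, -0.01, 0, 0, 0, 0, 1])

```text
time_s: 25.25
position: [507.6, 198.4, 169.9]
ee_rot: [[-0.996, 0.089, 0.002], [0.089, 0.996, 0.003], [-0.001, 0.003, -1.0]]
contact_force: [-0.9, 5.4, 5.8]
opening: 0.106
```

```bash
python3 - <<'E'
from h import *
s=observe();p=np.array(s['position']);print(p,s['contact_force'],s['ee_rot'])
u=np.array([32,359]);u=u/np.linalg.norm(u);print("left",((p[:2]-[507.2,187.3])@u))
E
```

```text
[507.58683175 198.3675088  169.86100806] [-0.88516868  5.36337213  5.78891009] [[-0.99599182  0.08942947  0.00163209]
 [ 0.08943384  0.99598873  0.00283555]
 [-0.00137196  0.00297015 -0.99999465]]
left 11.058146315031177
```

play_rows(deltas=[0, -0.004, 0, 0, 0, 0, 1, 0, -0.004, 0, 0, 0, 0, 1, 0, -0.003, 0, 0, 0, 0, 1, 0, 0, 0, 0, 0, 0, 1, 0, 0, 0, 0, 0, 0, 1, 0, 0, 0, 0, 0, 0, 1, 0, 0, 0, 0, 0, 0, 1, 0, 0, 0, 0, 0, 0, 1])

```text
time_s: 26.05
position: [506.6, 187.2, 169.8]
ee_rot: [[-0.996, 0.09, 0.001], [0.09, 0.996, 0.001], [-0.001, 0.001, -1.0]]
contact_force: [-2.0, 2.7, 6.2]
opening: 0.104
```

```bash
python3 - <<'E'
from h import *
s=observe();print(s['position'],s['contact_force'])
T=capture("top");S=capture("scene")
crop(T,(190,220,290,300),4,"pics/b.png");crop(S,(190,230,290,310),4,"pics/a.png")
cv2.imwrite("pics/band.png",np.hstack([cv2.imread("pics/a.png"),cv2.imread("pics/b.png")]))
print(w2px(T,[507.2,187.3,156]),w2px(T,[507.2+.089*20,187.3+20,156]),w2px(T,[507.2-.089*20,187.3-20,156]))
E
```

```text
[506.56465386 187.15084964 169.8254675 ] [-1.99722613  2.6578838   6.19329118]
[226.61603113 257.57722246] [218.96255454 256.77192257] [234.27055659 258.38263271]
```

View pics/band.png

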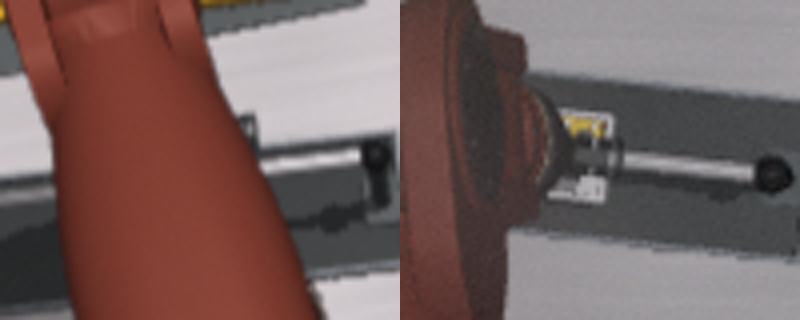

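play_rows(deltas=[0, 0, 0, 0, 0, 0, 0.75, 0, 0, 0, 0, 0, 0, 0.7, 0, 0, 0, 0, 0, 0, 0.6, 0, 0, 0, 0, 0, 0, 0.5, 0, 0, 0, 0, 0, 0, 0.3, 0, 0, 0, 0, 0, 0, 0.3, 0, 0, 0, 0, 0, 0, 0.3, 0, 0, 0, 0, 0, 0, 0.3])

```text
time_s: 26.95
position: [506.3, 186.6, 169.1]
ee_rot: [[-0.996, 0.09, 0.0], [0.09, 0.996, 0.0], [-0.0, 0.0, -1.0]]
contact_force: [-0.1, 0.8, -0.1]
opening: 0.35
```

play_rows(deltas=[0, 0, -0.003, 0, 0, 0, 0.3, 0, 0, -0.006, 0, 0, 0, 0.3, 0, 0, -0.01, 0, 0, 0, 0.3, 0, 0, -0.01, 0, 0, 0, 0.3, 0, 0, -0.015, 0, 0, 0, 0.3, 0, 0, -0.02, 0, 0, 0, 0.3, 0, 0, -0.02, 0, 0, 0, 0.3, 0, 0, -0.02, 0, 0, 0, 0.3])

```text
time_s: 27.75
position: [506.3, 186.7, 275.2]
ee_rot: [[-0.996, 0.09, 0.001], [0.09, 0.996, 0.0], [-0.001, 0.0, -1.0]]
contact_force: [-0.2, 0.7, 0.1]
opening: 0.349
```

play_rows(deltas=[0.01, -0.02, -0.01, 0, 0, 0, 0.3, 0.01, -0.04, -0.005, 0, 0, 0, 0.3, 0.01, -0.045, 0, 0, 0, 0, 0.3, 0.01, -0.045, 0, 0, 0, 0, 0.3, 0.01, -0.045, 0, 0, 0, 0, 0.3, 0.01, -0.04, 0, 0, 0, 0, 0.3, 0, -0.02, 0, 0, 0, 0, 0.3, 0, 0, 0, 0, 0, 0, 0.3])

```text
time_s: 28.55
position: [423.2, -64.1, 289.3]
ee_rot: [[-0.996, 0.094, 0.001], [0.094, 0.996, -0.001], [-0.001, -0.001, -1.0]]
contact_force: [0.2, 0.2, -0.2]
opening: 0.349
```

```bash
python3 - <<'E'
from h import *
s=observe();print(s['time_s'],s['position'],s['contact_force'])
T=capture("top");S=capture("scene")
for c in("scene","top"):
  for q in("carrier","spare","mark","wax","scraper","jar","brush"):print(c,q,[(np.round(r["at"]).tolist(),round(r["score"],2)) for r in look_for(c,q)[:2]])
crop(T,(190,220,290,300),4,"pics/b.png");crop(S,(190,230,290,310),4,"pics/a.png")
cv2.imwrite("pics/fin.png",np.hstack([cv2.imread("pics/a.png"),cv2.imread("pics/b.png")]))
E
```

```text
28.55 [423.24375777 -64.11612739 289.26748264] [ 0.22670806  0.20582239 -0.23559246]
scene carrier [([497.0, 188.0, 92.0], 0.59), ([768.0, 120.0, 29.0], 0.35)]
scene spare [([530.0, -179.0, 45.0], 0.44)]
scene mark []
scene wax [([336.0, 292.0, 19.0], 0.8), ([420.0, 515.0, 22.0], 0.32)]
scene scraper [([554.0, -634.0, 3.0], 0.85)]
scene jar [([499.0, -497.0, 86.0], 0.71)]
scene brush [([421.0, 515.0, 17.0], 0.88), ([336.0, 292.0, 18.0], 0.65)]
top carrier [([505.0, 186.0, 93.0], 0.58), ([771.0, 118.0, 30.0], 0.35)]
top spare [([545.0, -157.0, 42.0], 0.67)]
top mark []
top wax [([345.0, 294.0, 19.0], 0.86)]
top scraper [([557.0, -640.0, 5.0], 0.56)]
top jar [([510.0, -497.0, 89.0], 0.63), ([545.0, -232.0, 23.0], 0.44)]
top brush [([424.0, 519.0, 20.0], 0.87)]
```

View pics/fin.png

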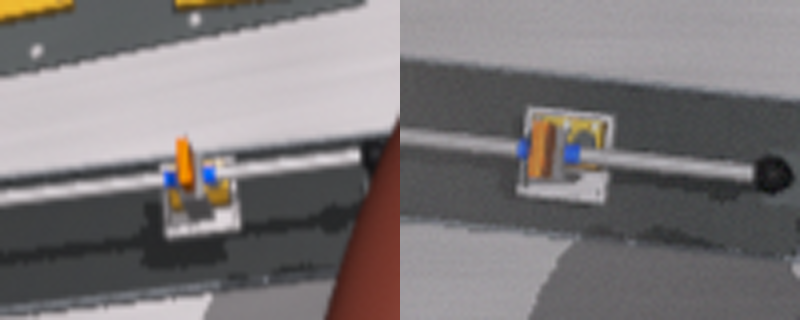

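```bash
python3 -c "
from rig import *
print(close_job())"
```

```text
the job is handed in; nothing more can be done
None
```

The orange-tabbed carrier is hanging on the rail in the middle of the blue band, and I handed the job in at about 28.6 s of the 66 s allowed.

**What I did:** I pulled the drawer open by its bar, about 141 mm, and lifted the carrier out by its tab. I hooked it on about 52 mm from the yellow cap, then slid it about 162 mm along the rail. Wrist force showed the hook pressed on the rail with a few N at each reading along the slide. Then I let go and backed the arm away.

**Last checks:**
- **Position:** at release the tool was at (506.6, 187.2). My estimate of the band's middle was (507.2, 187.3). In the top picture about 10 mm of blue shows beyond the hook on the black end, which is what a centred hook should leave. The other side is partly hidden by the tab, so I could not measure it.
- **Released freely:** wrist force went back to zero as the fingers opened, and the arm is clear of everything.
- **Other items:** the wax, scraper, jar and brush are found within about 5 mm of where they started. The top camera puts the white-tabbed carrier within about 3 mm of where it stood before I picked up the other one.

**What disagreed:**
- **Contact at the handle:** lowering the fingers over the drawer handle gave a short 92 N upward reading. That is under the 120 N wrist limit, and it was gone once the fingers closed. The arm blocked the view, so I don't know what they touched. If it was the gripper's body rather than a finger, it would have passed the 40 N limit.
- **Scene camera on the white-tabbed carrier:** it put it about 23 mm to one side, with a low score (0.44). The arm is on that side of its view, and I went by the top camera.

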